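# Push a guide bush out of a drilling jig from below

## Task

Take the guide bush out of the drilling jig: with the C-shaped push-out tool reach under the jig, feel for the access hole below the bush's pocket and push the bush up from below until it stands proud of the deck, leaving the two blank plugs seated in their pockets. Then stand the tool back upright on the bench, clear of the jig, and put the bush into the empty tub, without disturbing anything else.

Things in the scene. Friction and masses are not known exactly. Their poses are not given: they have to be found in the camera images.
- bush_center (a point): Centre of the loose aluminium guide bush: 40 mm diameter, 24 mm tall, about 85 g, z up its axis. From above it shows a funnel-shaped bore, 24 mm wide at the top, 6 mm at the bottom (too small for the tool's pin); the blank plugs are flat-topped. It starts seated in any one of the jig's three pockets. Its flat underside is 12 mm below this point.
- plug_a_center (a point): Centre of a blank aluminium plug, flat-topped, otherwise the same size as the bush, seated in another pocket of the jig. Leave it seated.
- plug_b_center (a point): Centre of the other blank plug, the same as plug_a. Leave it seated.
- jig: Fixed raised plywood deck on two end blocks. Origin on the bench under the deck's middle; x from its open front (towards the robot) to its back, y along it. Deck 100 mm (x) by 250 mm (y), top at z = 107 mm. End blocks at |y| 107 to 125 mm; 12 mm high screw-down feet out to |y| 175 mm; rear stretcher at x = 42 to 50 mm, down to z = 31 mm. Three pockets in a row at x = -14 mm, y = -62, 0, 62 mm.
- pocket1 (a point): Middle of the middle pocket's mouth, level with the deck top; jig axes. Pockets: round, 26 mm deep, 41.5 mm wide, axes 36 mm behind the deck's front edge. A seated bush lies 2 mm below the deck top, its centre 93 mm above the bench. Waxed walls. Two spring pads per pocket wall (5 N each) grip it: pushing it up takes 4 to 12 N and it stays where it is left, if risen less than about 20 mm (pads end 23 mm above the floor).
- under_deck (a point): On the pocket1 axis at the flat underside of the jig, 75 mm above the bench; jig axes. The pocket floors are a 6 mm backing sheet with an 16 mm round access hole under each pocket. It was put on by eye: the holes are shifted, all alike, from the pocket axes by up to 5.5 mm either way in jig x and in jig y. The shift is not given nor seen from above: feel for the hole; beside it the sheet stops the pin.
- pusher_handle (a point): Centre of the wooden handle block of the loose C-shaped steel push-out tool (350 g), 147 mm above its foot's underside, straight above the pin. Block: 50 mm along tool x, 24 mm wide along y (grip across y), 46 mm tall. z up, x from the C's spine to its open mouth. It starts standing on its foot on the bench, mouth to world +x within 0.4 rad.
- pusher_tip (a point): Top of the tool's upward pin: 10 mm diameter, 34 mm long, 42 mm above the foot's underside and 105 mm below pusher_handle; same axes. Foot: flat plate 8 mm thick, 40 mm wide, from 14 mm in front of the pin axis (+x) to 78 mm behind. Spine 14 mm square, its inner face 63 mm behind the pin axis. Top arm 14 mm thick and wide, its underside 66 mm above the tip.
- tub_floor (a point): Middle of the inner floor (3 mm above the bench) of the empty loose round white plastic tub: inside radius 49 mm at the floor and 55 mm at the rim, 55 mm tall, 3 mm wall, 200 g. It stands in either of two places on the robot's left; the scrap tub stands in the other.
- scrap_tub: Bystander: the same tub but filled with wood scraps; origin under its centre on the bench. Leave it.
- glue: Bystander: white glue bottle 52 mm diameter, 150 mm tall, beyond the jig to the robot's right; origin under its centre.
- ruler: Bystander: steel ruler 30 x 300 x 3 mm lying beyond the jig; origin under its centre, y along it.
- rubber: Bystander: reddish rubber eraser block 22 x 55 x 13 mm lying in front of the jig, to the robot's left; origin under its centre, y along it.
- tweezers: Bystander: steel tweezers 130 mm long, 8 mm high, about 20 mm wide, lying in front of the jig, to the robot's right; origin under its middle, x along it.
- veneers: Bystander: low stack of veneer offcuts 70 x 110 x 22 mm; origin under its centre.
- clamp: Bystander: small green G-clamp lying flat beyond the jig, about 120 x 75 x 16 mm; origin under its middle.
Not all that is in view belongs to the job. Leave any brown look-alike of the part that bears plug_b_center alone.

How it is judged:
On the way:
1. the bush stands at least 8 mm above its seat with the tool's pin under it (z of bush_center in the frame of jig above 0.101 m and distance between pusher_tip and bush_center below 0.02 m), for 0.1 s.
At the end, for the whole second after the job is handed in: The bush lies at rest in the upright empty tub (centre within 45 mm of its axis and less than 35 mm above its floor); the tool stands upright on the bench (within 0.1 rad), clear of the jig, at rest; both blank plugs are seated within 4 mm (horizontal distance between bush_center and tub_floor below 0.045 m and z of bush_center in the frame of tub_floor below 0.035 m and linear speed of each of bush, pusher below 0.02 m/s and angle between each of tub_floor, pusher_tip's own z axis and vertical below 0.1 rad and height (world z) of pusher_tip below 0.047 m and contact force between pusher and jig below 0.1 N and (x of pusher_tip in the frame of jig below -0.064 m or x of pusher_tip in the frame of jig above 0.064 m or y of pusher_tip in the frame of jig above 0.13 m or y of pusher_tip in the frame of jig below -0.13 m) and z of each of plug_a_center, plug_b_center in the frame of jig below 0.097 m); the robot touches nothing.
It fails at once if a blank plug is pushed more than 6 mm up from its seat (z of any of plug_a_center, plug_b_center in the frame of jig above 0.099 m).
It fails at once if a bystander is moved by more than 30 mm (distance of any of scrap_tub, glue, ruler, rubber, tweezers, veneers, clamp from where it was at the start of the episode above 0.03 m).
It fails at once if the glue bottle is knocked over (angle between glue's own z axis and vertical above 0.5 rad).
It also fails if it takes over 72 s, if anything falls off the work surface, if the arm or the gripper's body presses on something with over 40 N, if the wrist force passes 120 N, or if a joint passes its speed limit or range.

## Robot

A 6-joint arm with a two-finger parallel gripper is mounted at the origin on the work surface. World frame = base frame: x ahead of the robot, y to its left, z up, the work surface at z = 0. Lengths are in m, angles in rad, forces in N, time in s.
With the tool pointing down it reaches from about 0.35 to 0.975 m from the base axis. Payload 4.9 kg.
Tool frame: the origin (TCP) lies between the finger pads; the fingertips stand 17 mm ahead of it and the grasp point (between the pads) lies 2 mm behind it (manip.nose_length is the distance from the TCP to the fingertips, in m); z points along the fingers, y is the line along which they close (so a half turn about z gives the same grasp; the last joint's range is limited). The gripper opens to 85 mm and grips with 20 to 120 N. Pads are 22 mm wide; open, the fingers measure 114 mm over their backs; the gripper's body (76 mm by 85 mm) begins 54 mm behind the grasp point. The pads swing forward as they close: fully open they stand 13 mm farther back than shut.
Start: joints at [1.074, 0.053, 1.613, -0, 1.476, -0.119], TCP at [0.231, 0.581, 0.248] pointing down, gripper open.
Joint ranges: [-3.01, 3.01], [-1.01, 2.22], [0.06, 2.58], [-1.02, 4.17], [0.09, 2.62], [-3.14, 3.14]. Speed limits (rad/s): [2.57, 2.57, 3.14, 3.14, 3.14, 3.14].

## Interface

Orientations are given as a unit quaternion [w, x, y, z].
In Python, from plant import manip gives the robot as it stands. The module is installed in compiled form; this text tells all that it offers.
- The arm moves only by the tool apply_moves, never from a script. Its argument "moves" is a list of rows, each a list of 3 entries, a list of its own where there are three numbers: the turn, a rotation vector about the tool's x, y, z in rad, then the shift along the tool's x, y, z in cm, then the closure, from -1 (fully open) to 1 (shut), so that 0 is half open. A call has 1 to 20 rows; each row is the pose to reach, as a shift and turn from the pose commanded when the call began, along the tool's axes at that moment; what a row does not reach only later rows make up. A row lasts 1/10 s, in which the tool goes at most 50 mm and 8.59 degrees, less where a joint would pass 70% of its speed; a pose out of reach is approached as far as the arm can. A call with a gripper value outside its range is refused whole. The fingers move at their own pace and stop on an object; the grip force is fixed at half the most. Time passes only in rows, so rows that repeat a pose let the fingers close. It gives the time, the measured TCP pose, the force, the opening and the grip force at its end, in the units of the state.
- manip.state(): the state, without advancing time (a new reading comes with each control period).
- manip.grab_frame(name): name is "side" or "top"; returns a dict with "image" (384x512x3 uint8, red, green, blue), "K" (3x3 intrinsics, pixels), "k1" (the pictures are not rectified: a ray, as slopes to the right and down, at radius r is drawn at 1 + k1 r^2 times it, then the intrinsics apply), "rvec" (rotation vector, rad) and "tvec" (3), from world to camera coordinates, as OpenCV has them. Camera axes: x right, y down, z forward; pixel columns grow to the right and rows downward; lengths in m; the calibration is good to about 2 mm. A picture is of the moment at which its call begins. There is no depth.
- manip.job_done(): hands the job in; it is judged then, once.
Trained networks look in a picture, given as the dict that the camera call returned (one of the last four; its "shot" number tells which), for a name from the list of things; names that differ only in an ending like _2 or _b are one class to them, and where a whole thing is asked for, a point or a joint stands for the part that bears it (a point fixed in the world has none). Each returns a list of dicts, best first, with "score" (0 to 1); they miss things now and then, are a little off and sometimes report something else, mostly with a low value. They report only what shows in the picture. A call takes as long as a camera call. They do not tell look-alikes from the thing itself.
- manip.look_for(picture, label): "location" ([x, y, z] in m, in the coordinates of the camera as it stood for that picture, good to about 4 mm: the middle of the surface that is visible of it).
- manip.silhouettes(picture, label): "pixels" (384x512 bool, what is visible of it).
- manip.spot_point(picture, label): "location" ([x, y, z] in m, in the coordinates of the camera as it stood for that picture, good to about 4 mm: a listed point, or the origin of a listed thing).
The state is a dict: "time": time; "joint_pos": joint angles; "joint_vel": joint speeds; "joint_efforts": joint torques, N m; "tool_pos": TCP position; "tool_rot": TCP orientation; "contact_force": force on the tool from outside, world axes, zero at the start; "ft_torque": the same for the moment, N m; "gripper_width": opening from 0.0 (shut) to 1.0 (fully open); "grasp_force": force on a finger pad.
Only numpy, scipy, OpenCV 4.12 (cv2) and the standard library are available. Lean on these libraries where they do the work, as an engineer would, in place of code of your own. Each camera call takes 0.05 s, during which the arm holds its last target. There are 200 camera calls.

## Working session

There is one attempt and no reset: what is moved stays moved. The work goes in short steps, Python scripts to look and compute and a tool call to move; the robot and the scene stay as the last step left them, time stands still between calls to the robot, and variables do not carry over. Pictures are saved under pics/ and viewed, at most 10 in all, crops included, and the job is handed in when it is done.

Besides the shell and the picture viewer there is one more tool, called after ">>>" as a command line: name --argument value ..., lists and objects as JSON in quotes. apply_moves: Moves the arm, as the interface text tells. Its arguments: {"type":"object","properties":{"moves":{"type":"array"}},"required":["moves"]}

```bash
mkdir -p pics; cat > h.py <<'E'
import numpy as np, cv2
from scipy.spatial.transform import Rotation as R
from plant import manip
def c2w(f,p):
    return R.from_rotvec(np.ravel(f["rvec"])).inv().apply(np.array(p)-np.ravel(f["tvec"]))
def w2p(f,p):
    c=R.from_rotvec(np.ravel(f["rvec"])).apply(p)+np.ravel(f["tvec"])
    s=c[:2]/c[2]; s=s*(1+f["k1"]*(s@s)); return (np.array(f["K"])@[s[0],s[1],1])[:2]
def p2w(f,uv,z):
    K=np.array(f["K"]); d=np.array([(uv[0]-K[0,2])/K[0,0],(uv[1]-K[1,2])/K[1,1]]); s=d.copy()
    for _ in range(10): s=d/(1+f["k1"]*(s@s))
    Rm=R.from_rotvec(np.ravel(f["rvec"])).inv(); o=-Rm.apply(np.ravel(f["tvec"])); v=Rm.apply([s[0],s[1],1])
    return o+v*(z-o[2])/v[2]
def save(f,name): cv2.imwrite("pics/"+name,cv2.cvtColor(f["image"],cv2.COLOR_RGB2BGR))
E
cat > a.py <<'E'
from h import *
np.set_printoptions(precision=4,suppress=True)
s=manip.state(); print(s["tool_pos"],s["tool_rot"],s["time"],s["contact_force"],manip.nose_length)
for n in ["top","side"]:
    f=manip.grab_frame(n); save(f,n+"0.png")
    Rm=R.from_rotvec(np.ravel(f["rvec"])).inv(); print(n,"cam at",-Rm.apply(np.ravel(f["tvec"])))
    for l in ["bush_center","plug_a_center","jig","pocket1","pusher_handle","pusher_tip","tub_floor","scrap_tub","rubber","tweezers","veneers","glue","ruler","clamp"]:
        for d in manip.spot_point(f,l)[:4]:
            w=c2w(f,d["location"]); print(l,round(d["score"],2),w,w2p(f,w).round())
E
python3 a.py
```

```text
[0.2303 0.5804 0.2471] [-0.0003  0.1878  0.9822 -0.001 ] 0.0 [-0.266   0.1281  0.2897] 0.017
top cam at [ 0.4806 -0.0071  1.0506]
bush_center 0.63 [ 0.5981 -0.0896  0.0955] [283. 186.]
plug_a_center 0.67 [ 0.5866 -0.0279  0.0937] [258. 190.]
jig 0.72 [ 0.6078 -0.0282 -0.0022] [257. 186.]
pocket1 0.8 [ 0.5934 -0.0332  0.1082] [260. 186.]
pusher_tip 0.88 [ 0.4799 -0.2956  0.0416] [360. 234.]
tub_floor 0.93 [0.6208 0.3354 0.0017] [125. 179.]
scrap_tub 0.56 [ 0.4649  0.2873 -0.0002] [140. 237.]
rubber 0.58 [0.4048 0.1702 0.0015] [182. 260.]
tweezers 0.73 [ 0.3736 -0.1063 -0.0034] [285. 273.]
veneers 0.91 [ 0.6846 -0.352  -0.003 ] [374. 160.]
glue 0.84 [ 0.7002 -0.2446  0.0018] [336. 154.]
glue 0.19 [ 0.5886 -0.0278  0.0937] [258. 189.]
ruler 0.79 [ 0.7842 -0.0143 -0.0003] [253. 123.]
clamp 0.9 [0.7642 0.2339 0.0002] [164. 129.]
clamp 0.3 [ 0.609  -0.0275 -0.0021] [257. 186.]
side cam at [0.2704 0.668  0.6799]
bush_center 0.38 [ 0.5956 -0.0924  0.0949] [264. 182.]
plug_a_center 0.63 [ 0.4784 -0.2988  0.1457] [325. 142.]
plug_a_center 0.51 [ 0.5892 -0.0291  0.0934] [257. 196.]
plug_a_center 0.34 [ 0.3694 -0.1077 -0.0019] [339. 225.]
jig 0.86 [ 0.6048 -0.0253  0.0023] [252. 220.]
pocket1 0.74 [ 0.5923 -0.0301  0.1056] [256. 192.]
pusher_handle 0.77 [ 0.4752 -0.298   0.1457] [326. 142.]
pusher_tip 0.56 [ 0.4709 -0.2989  0.0395] [324. 171.]
tub_floor 0.83 [0.618  0.3383 0.0049] [176. 321.]
scrap_tub 0.78 [ 0.4633  0.2825 -0.001 ] [252. 327.]
scrap_tub 0.49 [ 0.5896 -0.0292  0.0929] [257. 196.]
rubber 0.49 [0.407  0.166  0.0024] [295. 293.]
tweezers 0.46 [ 0.3698 -0.1098 -0.0014] [339. 224.]
veneers 0.57 [ 0.6867 -0.3557 -0.0018] [269. 160.]
glue 0.61 [ 0.6965 -0.2448 -0.0005] [254. 175.]
ruler 0.91 [ 0.7781 -0.0159  0.003 ] [198. 207.]
clamp 0.93 [0.7698 0.2434 0.0015] [147. 269.]
clamp 0.73 [ 0.6066 -0.0264  0.0032] [251. 219.]
clamp 0.21 [ 0.5974 -0.0947  0.0968] [263. 181.]
clamp 0.18 [ 0.5892 -0.0316  0.0921] [257. 195.]
```

```bash
python3 - <<'E'
import cv2
t=cv2.imread("pics/top0.png"); 
cv2.imwrite("pics/top0crop.png",cv2.resize(t[100:290,90:400],None,fx=2.55,fy=2.55,interpolation=cv2.INTER_CUBIC))
E
```

```text
(no output)
```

View pics/top0crop.png

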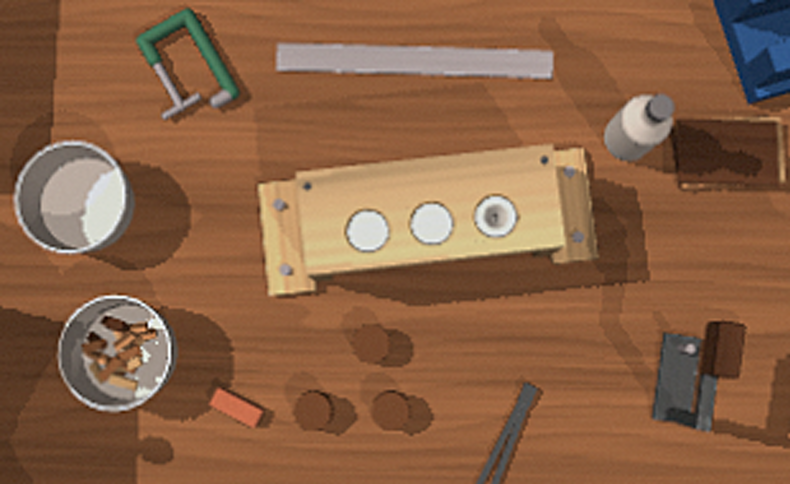

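View pics/side0.png

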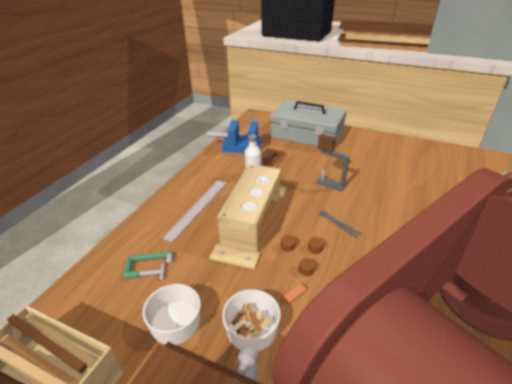

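The bush is the funnel-bored one at crop (495,215), which is full-image pixel (284,184), in the robot's right pocket. The flat-topped plugs are at crop (367,230) and (432,222). The three brown discs at crop (315,410), (392,410) and (372,343) are look-alikes lying on the bench. The empty tub is at crop (72,197) and the tool's pin at crop (690,348). I'll confirm in an enlarged crop.

```bash
python3 - <<'E'
from h import *
np.set_printoptions(precision=4,suppress=True)
f=manip.grab_frame("top"); im=f["image"]
a=cv2.resize(im[150:220,188:326],None,fx=5,fy=5,interpolation=cv2.INTER_CUBIC)[:350,:690]
b=cv2.resize(im[222:272,342:386],None,fx=7,fy=7,interpolation=cv2.INTER_CUBIC)[:, :]
c=np.zeros((350,max(0,798-690),3),np.uint8)
o=np.vstack([cv2.resize(a,(493,250)),np.zeros((0,493,3),np.uint8)])
o=np.hstack([cv2.resize(a,(490,248)),np.zeros((248,0,3),np.uint8)])
canvas=np.zeros((360,800,3),np.uint8); canvas[:248,:490]=o; canvas[:350,492:800]=b
cv2.imwrite("pics/zoom1.png",canvas[:,:,::-1])
g=(im.min(axis=2)>150).astype(np.uint8); g[:,:225]=0;g[:,300:]=0;g[:170]=0;g[205:]=0
n,l,st,ce=cv2.connectedComponentsWithStats(g)
for i in range(1,n):
    if st[i,4]>30: print(st[i],ce[i],p2w(f,ce[i],0.105))
for lab in ["bush_center","plug_a_center"]:
    for d in manip.silhouettes(f,lab)[:4]:
        ys,xs=np.nonzero(d["pixels"]); c=np.array([xs.mean(),ys.mean()]); print(lab,round(d["score"],2),len(xs),c,p2w(f,c,.105))
for lab in ["jig","pusher_handle"]:
  for d in manip.silhouettes(f,lab)[:1]:
    ys,xs=np.nonzero(d["pixels"]); print(lab,len(xs),cv2.boxPoints(cv2.minAreaRect(np.c_[xs,ys].astype(np.float32))))
E
```

```text
[276 177  16  16 156] [284.0769 184.4167] [ 0.5998 -0.0917  0.105 ]
[251 180  16  15 195] [258.7949 187.2308] [ 0.5919 -0.0297  0.105 ]
[226 183  16  15 195] [233.8513 190.0513] [0.584  0.0312 0.105 ]
bush_center 0.46 206 [283.534 184.568] [ 0.5994 -0.0903  0.105 ]
jig 4979 [[189.4983 167.86  ]
 [318.8896 153.3488]
 [324.267  201.2971]
 [194.8757 215.8083]]
pusher_handle 1060 [[344.84 265.12]
 [350.94 222.42]
 [382.16 226.88]
 [376.06 269.58]]
```

View pics/zoom1.png

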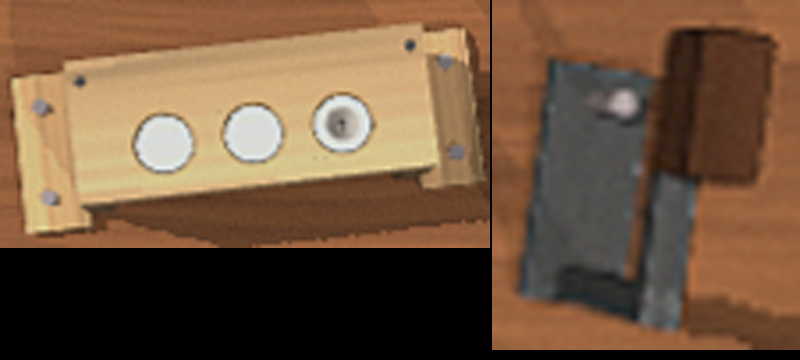

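The crop confirms it: the funnel-bored bush is at canvas (343,122), and the two flat plugs are at (165,143) and (253,132). On the tool, the foot's left edge runs (553,60)–(522,295), the pin tip is at (622,102), and the handle top spans (705,30)–(757,183).

```bash
python3 - <<'E'
from h import *
np.set_printoptions(precision=4,suppress=True)
f=manip.grab_frame("top")
q=lambda u,v,z: p2w(f,(342+(u-492)/7-.5+.07,222+v/7-.5+.07),z)
fl,rl=q(553,60,.008),q(522,295,.008); print("foot",fl,rl,np.arctan2(*(fl-rl)[[1,0]]),np.linalg.norm(fl-rl))
print("tip",q(622,102,.042))
H=[q(*c,.170) for c in [(705,30),(772,37),(757,183),(693,180)]]
print(np.array(H),np.mean(H,0)); d=H[0]-H[3]+H[1]-H[2]; print("yaw",np.arctan2(d[1],d[0]),np.linalg.norm(d)/2)
m=R.from_quat(np.roll(manip.state()["tool_rot"],-1)).as_matrix(); print(m)
E
```

```text
foot [ 0.4908 -0.2798  0.008 ] [ 0.4013 -0.2672  0.008 ] -0.13919486314984744 0.09044437016522061
tip [ 0.4752 -0.2968  0.042 ]
[[ 0.4995 -0.2878  0.17  ]
 [ 0.4974 -0.3101  0.17  ]
 [ 0.45   -0.3044  0.17  ]
 [ 0.4508 -0.2832  0.17  ]] [ 0.4744 -0.2964  0.17  ]
yaw -0.10613736642978343 0.04827830026170436
[[-0.9295  0.3689  0.    ]
 [ 0.3689  0.9295 -0.    ]
 [-0.     -0.     -1.    ]]
```

```bash
cat > go.py <<'E'
import sys
from h import *
np.set_printoptions(precision=4,suppress=True)
def rm(y): c,s=np.cos(y),np.sin(y); return R.from_matrix([[-c,-s,0],[-s,c,0],[0,0,-1]])
def cmd(x,y,z,yaw):
    s=manip.state(); r=R.from_quat(np.roll(s["tool_rot"],-1))
    print("turn",(r.inv()*rm(yaw)).as_rotvec(),"shift cm",r.inv().apply(np.array([x,y,z])-s["tool_pos"])*100,"F",s["contact_force"],"pos",s["tool_pos"],"t",s["time"])
if __name__=="__main__": cmd(*map(float,sys.argv[1:5]))
E
python3 go.py 0.475 -0.297 0.23 -0.13;
```

```text
turn [-0.      0.     -0.2478] shift cm [-55.1046 -72.5815   1.8326] F [0.1204 0.2657 0.3284] pos [0.2306 0.5809 0.2483] t 1.8
```

>>> apply_moves --moves '[[[0,0,-0.248],[-55.1,-72.6,1.8],-1],[[0,0,-0.248],[-55.1,-72.6,1.8],-1],[[0,0,-0.248],[-55.1,-72.6,1.8],-1],[[0,0,-0.248],[-55.1,-72.6,1.8],-1],[[0,0,-0.248],[-55.1,-72.6,1.8],-1],[[0,0,-0.248],[-55.1,-72.6,1.8],-1],[[0,0,-0.248],[-55.1,-72.6,1.8],-1],[[0,0,-0.248],[-55.1,-72.6,1.8],-1],[[0,0,-0.248],[-55.1,-72.6,1.8],-1],[[0,0,-0.248],[-55.1,-72.6,1.8],-1],[[0,0,-0.248],[-55.1,-72.6,1.8],-1],[[0,0,-0.248],[-55.1,-72.6,1.8],-1],[[0,0,-0.248],[-55.1,-72.6,1.8],-1],[[0,0,-0.248],[-55.1,-72.6,1.8],-1],[[0,0,-0.248],[-55.1,-72.6,1.8],-1],[[0,0,-0.248],[-55.1,-72.6,1.8],-1],[[0,0,-0.248],[-55.1,-72.6,1.8],-1],[[0,0,-0.248],[-55.1,-72.6,1.8],-1],[[0,0,-0.248],[-55.1,-72.6,1.8],-1],[[0,0,-0.248],[-55.1,-72.6,1.8],-1]]'

```text
time: 3.8
tool_pos: [0.4748, -0.2985, 0.2299]
tool_rot: [-0.0, 0.066, 0.998, 0.0]
contact_force: [0.7, 0.5, -0.4]
gripper_width: 1.002
grasp_force: 0.0
```

```bash
python3 go.py 0.475 -0.297 0.145 -0.13;
```

```text
turn [ 0.0007 -0.0009 -0.0021] shift cm [-0.0095  0.1428  8.4892] F [ 0.6563  0.4565 -0.3542] pos [ 0.4748 -0.2985  0.2299] t 3.8
```

>>> apply_moves --moves '[[[0,0,0],[0,0.1,3],-1],[[0,0,0],[0,0.1,6],-1],[[0,0,0],[0,0.1,8],-1],[[0,0,0],[0,0.1,8.5],-1],[[0,0,0],[0,0.1,8.5],0],[[0,0,0],[0,0.1,8.5],1],[[0,0,0],[0,0.1,8.5],1],[[0,0,0],[0,0.1,8.5],1],[[0,0,0],[0,0.1,8.5],1],[[0,0,0],[0,0.1,8.5],1],[[0,0,0],[0,0.1,8.5],1],[[0,0,0],[0,0.1,8.5],1],[[0,0,0],[0,0.1,8.5],1],[[0,0,0],[0,0.1,8.5],1],[[0,0,0],[0,0.1,8.5],1]]'

```text
time: 5.3
tool_pos: [0.4759, -0.2969, 0.1469]
tool_rot: [0.001, 0.065, 0.998, -0.001]
contact_force: [0.7, -0.3, 4.5]
gripper_width: 0.274
grasp_force: 60.2
```

>>> apply_moves --moves '[[[0,0,0],[0,0,-0.7],1],[[0,0,0],[0,0,-1.4],1],[[0,0,0],[0,0,-2],1],[[0,0,0],[0,0,-2],1],[[0,0,-0.03],[0.1,2.2,-2],1],[[0,0,-0.06],[0.2,4.6,-2],1],[[0,0,-0.09],[0.4,7,-2],1],[[0,0,-0.13],[0.5,9.6,-2],1],[[0,0,-0.16],[0.6,12,-2],1],[[0,0,-0.2],[0.8,14.5,-2],1],[[0,0,-0.23],[0.9,17,-2],1],[[0,0,-0.25],[1,18.6,-2],1],[[0,0,-0.258],[1,19.2,-2],1],[[0,0,-0.258],[1,19.2,-2],1],[[0,0,-0.258],[1,19.2,-2],1]]'

```text
time: 6.8
tool_pos: [0.4899, -0.105, 0.1652]
tool_rot: [-0.0, -0.064, 0.998, -0.0]
contact_force: [0.2, -0.6, -3.2]
gripper_width: 0.275
grasp_force: 59.7
```

```bash
cat > look.py <<'E'
import sys
from h import *
np.set_printoptions(precision=4,suppress=True)
s=manip.state(); print(s["tool_pos"],s["tool_rot"],s["contact_force"],s["time"])
for n in ["top","side"]:
    f=manip.grab_frame(n); save(f,n+sys.argv[1]+".png")
    for l in sys.argv[2:]:
        for d in manip.spot_point(f,l)[:2]:
            w=c2w(f,d["location"]); print(n,l,round(d["score"],2),w,w2p(f,w).round())
E
python3 look.py 1 pusher_tip pusher_handle; python3 go.py 0.4907 -0.1056 0.165 0.128
python3 -c "
import cv2,numpy as np
a=cv2.imread('pics/top1.png')[150:290,220:360];b=cv2.imread('pics/side1.png')[120:260,220:360]
cv2.imwrite('pics/v1.png',cv2.resize(np.hstack([a,b]),None,fx=2.8,fy=2.8,interpolation=2))"
```

```text
[ 0.4899 -0.105   0.1652] [-0.0001 -0.0638  0.998  -0.0003] [ 0.2394 -0.574  -3.1718] 6.8
top pusher_handle 0.29 [ 0.3709 -0.107  -0.0036] [286. 274.]
side pusher_tip 0.68 [ 0.4834 -0.1057  0.0599] [302. 199.]
side pusher_handle 0.96 [ 0.4905 -0.1076  0.1668] [302. 166.]
turn [-0.     -0.0001 -0.0007] shift cm [-0.0702 -0.0694  0.0282] F [ 0.2582 -0.2907 -3.0109] pos [ 0.4899 -0.105   0.1653] t 7.1
```

View pics/v1.png

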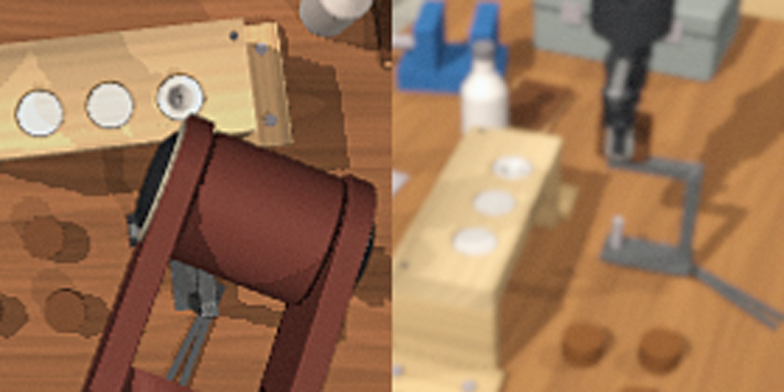

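The tool is held upright in front of the jig, with the pin at canvas (617,220), mouth towards the bush pocket and its arm above deck height. Next I'll insert it.

>>> apply_moves --moves '[[[0,0,0],[-1.5,-0.1,0],1],[[0,0,0],[-3.5,-0.1,0],1],[[0,0,0],[-5.5,-0.1,0],1],[[0,0,0],[-7.5,-0.1,0],1],[[0,0,0],[-9.5,-0.1,0],1],[[0,0,0],[-10.6,-0.1,0],1],[[0,0,0],[-11.1,-0.1,0],1],[[0,0,0],[-11.1,-0.1,-0.5],1],[[0,0,0],[-11.1,-0.1,-1],1],[[0,0,0],[-11.1,-0.1,-1.2],1],[[0,0,0],[-11.1,-0.1,-1.2],1],[[0,0,0],[-11.1,-0.1,-1.2],1]]'

```text
time: 8.3
tool_pos: [0.5999, -0.0913, 0.1776]
tool_rot: [0.0, -0.064, 0.998, -0.0]
contact_force: [-0.0, 0.1, -4.3]
gripper_width: 0.273
grasp_force: 59.7
```

```bash
python3 go.py 0.5998 -0.0916 0.180 0.128
```

```text
turn [-0.0002  0.0003  0.0001] shift cm [ 0.0154 -0.0243 -0.2407] F [-0.0251  0.1059 -4.3206] pos [ 0.5999 -0.0913  0.1776] t 8.3
```

>>> apply_moves --moves '[[[0,0,0],[0,0,-0.2],1],[[0,0,0],[0,0,-0.35],1],[[0,0,0],[0,0,-0.5],1],[[0,0,0],[0,0,-0.5],1],[[0,0,0],[0,0,-0.5],1]]'

```text
time: 8.8
tool_pos: [0.5995, -0.0912, 0.1805]
tool_rot: [-0.001, -0.064, 0.998, 0.0]
contact_force: [2.8, -1.7, -14.8]
gripper_width: 0.274
grasp_force: 59.3
```

>>> apply_moves --moves '[[[0,0,0],[-0.1,0,0],1],[[0,0,0],[-0.2,0,0],1],[[0,0,0],[-0.3,0,0],1],[[0,0,0],[-0.4,0,0],1],[[0,0,0],[-0.4,0,0],1],[[0,0,0],[-0.4,0,0],1]]'

```text
time: 9.4
tool_pos: [0.6017, -0.0908, 0.1805]
tool_rot: [-0.004, -0.064, 0.998, 0.0]
contact_force: [-5.8, -2.2, -15.1]
gripper_width: 0.274
grasp_force: 59.2
```

>>> apply_moves --moves '[[[0,0,0],[0,0,0.4],1],[[0,0,0],[0,0,0.5],1],[[0,0,0],[0,0,0.5],1],[[0,0,0],[0,0,0.3],1],[[0,0,0],[0,0,0.1],1],[[0,0,0],[0,0,0],1],[[0,0,0],[0,0,0],1]]'

```text
time: 10.1
tool_pos: [0.6041, -0.0909, 0.1801]
tool_rot: [0.0, -0.064, 0.998, -0.0]
contact_force: [5.4, -1.2, -17.3]
gripper_width: 0.273
grasp_force: 60.2
```

>>> apply_moves --moves '[[[0,0,0],[0,0,0.4],1],[[0,0,0],[0,0.2,0.5],1],[[0,0,0],[0,0.4,0.5],1],[[0,0,0],[0,0.4,0.5],1],[[0,0,0],[0,0.4,0.3],1],[[0,0,0],[0,0.4,0.1],1],[[0,0,0],[0,0.4,0],1],[[0,0,0],[0,0.4,0],1]]'

```text
time: 10.9
tool_pos: [0.6031, -0.0867, 0.1801]
tool_rot: [-0.001, -0.064, 0.998, 0.0]
contact_force: [5.1, -1.7, -18.5]
gripper_width: 0.277
grasp_force: 60.3
```

Next: (0,+4).

>>> apply_moves --moves '[[[0,0,0],[0,0,0.4],1],[[0,0,0],[0.2,0,0.5],1],[[0,0,0],[0.4,0,0.5],1],[[0,0,0],[0.4,0,0.5],1],[[0,0,0],[0.4,0,0.3],1],[[0,0,0],[0.4,0,0.1],1],[[0,0,0],[0.4,0,0],1],[[0,0,0],[0.4,0,0],1]]'

```text
time: 11.7
tool_pos: [0.5992, -0.0873, 0.1801]
tool_rot: [-0.001, -0.064, 0.998, 0.0]
contact_force: [4.2, -0.8, -18.8]
gripper_width: 0.274
grasp_force: 60.3
```

>>> apply_moves --moves '[[[0,0,0],[0,0,0.4],1],[[0,0,0],[0.2,0,0.5],1],[[0,0,0],[0.4,0,0.5],1],[[0,0,0],[0.4,0,0.5],1],[[0,0,0],[0.4,0,0.3],1],[[0,0,0],[0.4,0,0.1],1],[[0,0,0],[0.4,0,0],1],[[0,0,0],[0.4,0,0],1]]'

```text
time: 12.5
tool_pos: [0.5952, -0.0878, 0.1802]
tool_rot: [-0.001, -0.064, 0.998, 0.0]
contact_force: [4.7, -1.7, -17.4]
gripper_width: 0.27
grasp_force: 60.3
```

Next: (-4,0).

>>> apply_moves --moves '[[[0,0,0],[0,0,0.4],1],[[0,0,0],[0,-0.2,0.5],1],[[0,0,0],[0,-0.4,0.5],1],[[0,0,0],[0,-0.4,0.5],1],[[0,0,0],[0,-0.4,0.3],1],[[0,0,0],[0,-0.4,0.1],1],[[0,0,0],[0,-0.4,0],1],[[0,0,0],[0,-0.4,0],1]]'

```text
time: 13.3
tool_pos: [0.5963, -0.092, 0.1827]
tool_rot: [0.0, -0.064, 0.998, -0.0]
contact_force: [0.4, -1.1, -3.2]
gripper_width: 0.275
grasp_force: 62.2
```

The pin is in the hole. Pushing up.

>>> apply_moves --moves '[[[0,0,0],[0,0,-0.2],1],[[0,0,0],[0,0,-0.4],1],[[0,0,0],[0,0,-0.6],1],[[0,0,0],[0,0,-0.8],1],[[0,0,0],[0,0,-1.0],1],[[0,0,0],[0,0,-1.2],1],[[0,0,0],[0,0,-1.4],1],[[0,0,0],[0,0,-1.6],1],[[0,0,0],[0,0,-1.8],1],[[0,0,0],[0,0,-2],1],[[0,0,0],[0,0,-2.1],1],[[0,0,0],[0,0,-2.1],1],[[0,0,0],[0,0,-2.1],1],[[0,0,0],[0,0,-2.1],1]]'

```text
time: 14.7
tool_pos: [0.5962, -0.0918, 0.2036]
tool_rot: [-0.0, -0.064, 0.998, -0.0]
contact_force: [-2.1, -1.4, -7.7]
gripper_width: 0.271
grasp_force: 61.4
```

```bash
python3 look.py 2 bush_center plug_a_center; python3 -c "
import cv2,numpy as np
a=cv2.imread('pics/top2.png')[140:240,220:320];b=cv2.imread('pics/side2.png')[130:230,210:310]
cv2.imwrite('pics/v2.png',cv2.resize(np.hstack([a,b]),None,fx=4,fy=4,interpolation=2))"
```

```text
[ 0.5962 -0.0918  0.2036] [-0.     -0.0641  0.9979 -0.    ] [-2.0614 -1.4194 -7.661 ] 14.7
top bush_center 0.46 [ 0.5981 -0.0931  0.1096] [285. 185.]
top plug_a_center 0.52 [ 0.5887 -0.0263  0.0962] [257. 189.]
side bush_center 0.56 [ 0.6005 -0.0927  0.1092] [262. 178.]
side bush_center 0.42 [ 0.4664  0.2837 -0.0037] [250. 328.]
side plug_a_center 0.68 [ 0.5884 -0.0316  0.0911] [257. 196.]
side plug_a_center 0.48 [ 0.5904 -0.0295  0.0733] [256. 201.]
```

View pics/v2.png

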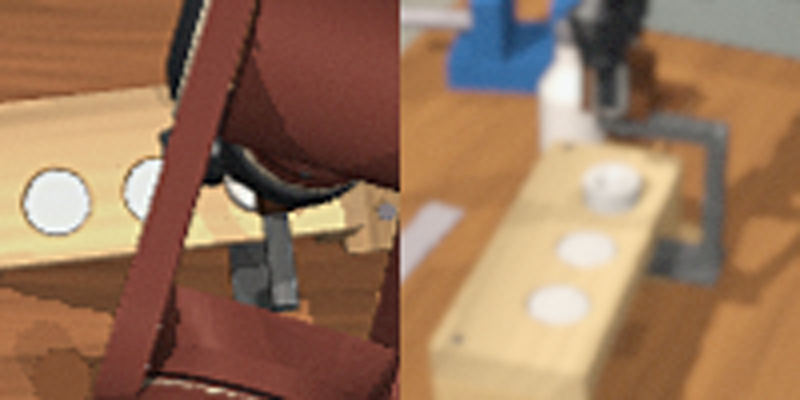

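The bush stands proud, at right-panel (612,187), with centre z about 0.110. Both plugs are still flush. Lowering and withdrawing the tool.

>>> apply_moves --moves '[[[0,0,0],[0,0,1],1],[[0,0,0],[0,0,2],1],[[0,0,0],[0,0,2.8],1],[[0,0,0],[0,0,3.0],1],[[0,0,0],[0,0,3.0],1],[[0,0,0],[1.5,0,3.0],1],[[0,0,0],[4,0,3.0],1],[[0,0,0],[7,0,3.0],1],[[0,0,0],[10,0,3.0],1],[[0,0,0],[12,0,3.0],1],[[0,0,0.03],[12.5,-2,3.0],1],[[0,0,0.07],[13,-5,3.0],1],[[0,0,0.12],[13.5,-8.5,3.0],1],[[0,0,0.17],[14,-12,3.0],1],[[0,0,0.22],[14.6,-15.5,3.0],1],[[0,0,0.258],[14.6,-18,3.0],1],[[0,0,0.258],[14.6,-18.8,3.0],1],[[0,0,0.258],[14.6,-18.8,3.0],1],[[0,0,0.258],[14.6,-18.8,3.0],1]]'

```text
time: 16.9
tool_pos: [0.4755, -0.296, 0.1733]
tool_rot: [0.0, 0.064, 0.998, 0.0]
contact_force: [-0.0, -0.0, -2.8]
gripper_width: 0.271
grasp_force: 62.2
```

```bash
python3 go.py 0.475 -0.297 0.147 -0.13
```

```text
turn [ 0.001  -0.      0.0011] shift cm [ 0.0409 -0.1126  2.6261] F [-0.0159 -0.0263 -2.7932] pos [ 0.4755 -0.296   0.1733] t 16.9
```

>>> apply_moves --moves '[[[0,0,0],[0,0,1.2],1],[[0,0,0],[0,0,2.2],1],[[0,0,0],[0,0,2.5],1],[[0,0,0],[0,0,2.65],1],[[0,0,0],[0,0,2.65],1],[[0,0,0],[0,0,2.65],1],[[0,0,0],[0,0,2.65],-0.2],[[0,0,0],[0,0,2.65],-0.6],[[0,0,0],[0,0,2.65],-1],[[0,0,0],[0,0,2.65],-1],[[0,0,0],[0,0,2.65],-1],[[0,0,0],[0,0,2.65],-1],[[0,0,0],[0,0,2.65],-1],[[0,0,0],[0,0,0.5],-1],[[0,0,0],[0,0,-3],-1],[[0,0,0],[0,0,-6.5],-1],[[0,0,0],[0,0,-7.5],-1],[[0,0,0],[0,0,-7.5],-1]]'

```text
time: 18.7
tool_pos: [0.4763, -0.2976, 0.2507]
tool_rot: [0.002, 0.065, 0.998, -0.001]
contact_force: [0.2, -0.3, 0.2]
gripper_width: 1.001
grasp_force: 0.0
```

```bash
python3 look.py 3 bush_center pusher_tip pusher_handle tub_floor; python3 go.py 0.599 -0.0916 0.20 0.128
python3 - <<'E'
from h import *
im=cv2.imread("pics/top3.png")
f=manip.grab_frame("top"); g=(f["image"].min(axis=2)>150).astype(np.uint8); g[:,:225]=0;g[:,305:]=0;g[:165]=0;g[205:]=0
n,l,st,ce=cv2.connectedComponentsWithStats(g)
for i in range(1,n):
    if st[i,4]>30: print(st[i],ce[i],p2w(f,ce[i],0.105),p2w(f,ce[i],0.122))
a=im[140:280,220:400];b=cv2.imread('pics/side3.png')[110:250,220:400]
cv2.imwrite('pics/v3.png',cv2.resize(np.hstack([a,b]),None,fx=2.2,fy=2.2,interpolation=2))
E
```

```text
[ 0.4763 -0.2976  0.2507] [ 0.0018  0.0648  0.9979 -0.0014] [ 0.1882 -0.3351  0.2244] 18.7
top bush_center 0.69 [ 0.5981 -0.0953  0.1139] [286. 185.]
top bush_center 0.46 [ 0.4825 -0.2938  0.0429] [359. 233.]
top pusher_tip 0.8 [ 0.4801 -0.2962  0.0384] [360. 234.]
top pusher_handle 0.66 [ 0.4747 -0.2966  0.1471] [373. 237.]
top tub_floor 0.87 [0.6192 0.3347 0.0025] [125. 180.]
side bush_center 0.6 [ 0.4629  0.2851 -0.0008] [251. 328.]
side bush_center 0.55 [ 0.605  -0.0259  0.0036] [252. 220.]
side pusher_tip 0.83 [ 0.475  -0.3005  0.0394] [323. 170.]
side pusher_tip 0.53 [ 0.4762 -0.2966  0.1467] [325. 142.]
side pusher_handle 0.95 [ 0.4774 -0.2942  0.1469] [325. 142.]
side tub_floor 0.67 [0.6192 0.3361 0.0016] [176. 321.]
turn [ 0.0008 -0.0009 -0.2578] shift cm [-9.6214 21.941   4.7614] F [-0.7349  1.0317 -1.1429] pos [ 0.4752 -0.2967  0.2476] t 19.2
[277 176  16  16 172] [284.8255814  183.44186047] [ 0.60219441 -0.09347935  0.105     ] [ 0.60000828 -0.09192663  0.122     ]
[251 180  17  15 197] [258.79695431 187.23350254] [ 0.59185825 -0.0297208   0.105     ] [ 0.58985794 -0.02931433  0.122     ]
[226 183  17  15 197] [233.87309645 190.0964467 ] [0.58389373 0.03112779 0.105     ] [0.58203661 0.03044032 0.122     ]
```

View pics/v3.png

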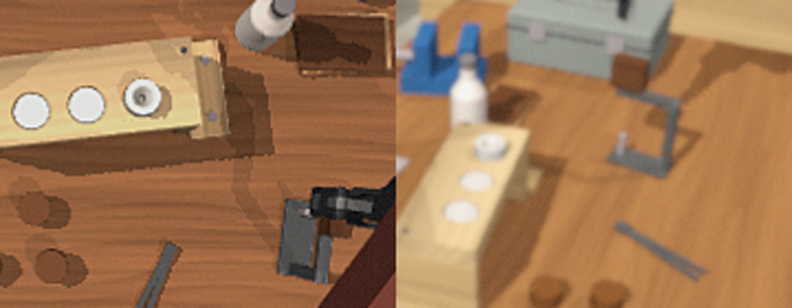

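Bush is proud at left-panel (142,97), tool standing upright at (300,240), plugs flush. Moving over the bush and down.

>>> apply_moves --moves '[[[0,0,-0.1],[-2,4.5,0],-1],[[0,0,-0.2],[-4,9,0],-1],[[0,0,-0.258],[-6,13.5,0],-1],[[0,0,-0.258],[-8,18,1],-0.5],[[0,0,-0.258],[-9.7,22,3],-0.5],[[0,0,-0.258],[-9.7,22,6],-0.5],[[0,0,-0.258],[-9.7,22,8],-0.5],[[0,0,-0.258],[-9.7,22,9],-0.5],[[0,0,-0.258],[-9.7,22,9],-0.5],[[0,0,-0.258],[-9.7,22,9],-0.5]]'

```text
time: 20.25
tool_pos: [0.6006, -0.0918, 0.1593]
tool_rot: [0.001, -0.064, 0.998, -0.0]
contact_force: [-0.1, -0.1, 0.9]
gripper_width: 0.752
grasp_force: 0.0
```

```bash
python3 go.py 0.600 -0.0917 0.126 0.128; python3 -c "
from plant import manip; print(manip.nose_length, manip.state()['gripper_width'])"
```

```text
turn [-0.0005  0.0013 -0.0004] shift cm [0.0584 0.0175 3.3329] F [-0.1305 -0.0746  0.9005] pos [ 0.6006 -0.0918  0.1593] t 20.25
0.017 0.7520584553807168
```

>>> apply_moves --moves '[[[0,0,0],[0,0,1.5],-0.5],[[0,0,0],[0,0,2.6],-0.5],[[0,0,0],[0,0,3.1],-0.5],[[0,0,0],[0,0,3.3],-0.5],[[0,0,0],[0,0,3.3],-0.5],[[0,0,0],[0,0,3.3],-0.1],[[0,0,0],[0,0,3.3],0.2],[[0,0,0],[0,0,3.3],1],[[0,0,0],[0,0,3.3],1],[[0,0,0],[0,0,3.3],1],[[0,0,0],[0,0,3.3],1],[[0,0,0],[0,0,3.3],1],[[0,0,0],[0,0,3.3],1]]'

```text
time: 21.55
tool_pos: [0.6004, -0.0914, 0.1258]
tool_rot: [0.0, -0.064, 0.998, -0.0]
contact_force: [0.7, -0.2, 2.4]
gripper_width: 0.435
grasp_force: 60.2
```

>>> apply_moves --moves '[[[0,0,0],[0,0,-0.3],1],[[0,0,0],[0,0,-0.6],1],[[0,0,0],[0,0,-0.9],1],[[0,0,0],[0,0,-1.2],1],[[0,0,0],[0,0,-1.6],1],[[0,0,0],[0,0,-2.2],1],[[0,0,0],[0,0,-3],1],[[0,0,0],[0,0,-4],1],[[0,0,0],[0,0,-5],1],[[0,0,0],[0,0,-5],1]]'

```text
time: 22.55
tool_pos: [0.6014, -0.0916, 0.1781]
tool_rot: [0.002, -0.064, 0.998, -0.001]
contact_force: [0.2, 0.1, -1.1]
gripper_width: 0.437
grasp_force: 61.0
```

```bash
python3 look.py 4 bush_center ; python3 go.py 0.620 0.336 0.20 0.128;  python3 -c "
import cv2,numpy as np
a=cv2.imread('pics/top4.png')[140:240,220:320];b=cv2.imread('pics/side4.png')[110:210,210:310]
cv2.imwrite('pics/v4.png',cv2.resize(np.hstack([a,b]),None,fx=4,fy=4,interpolation=2))"
```

```text
[ 0.6014 -0.0916  0.1781] [ 0.002  -0.0641  0.9979 -0.0007] [ 0.2119  0.1185 -1.0613] 22.55
side bush_center 0.65 [ 0.5988 -0.0928  0.1611] [263. 162.]
side bush_center 0.38 [0.5875 0.0322 0.095 ] [248. 208.]
turn [ 0.0003 -0.0008  0.0002] shift cm [-7.468  42.1136 -2.5098] F [-0.8879 -0.3181 -0.7371] pos [ 0.5998 -0.0912  0.1748] t 22.75
```

View pics/v4.png

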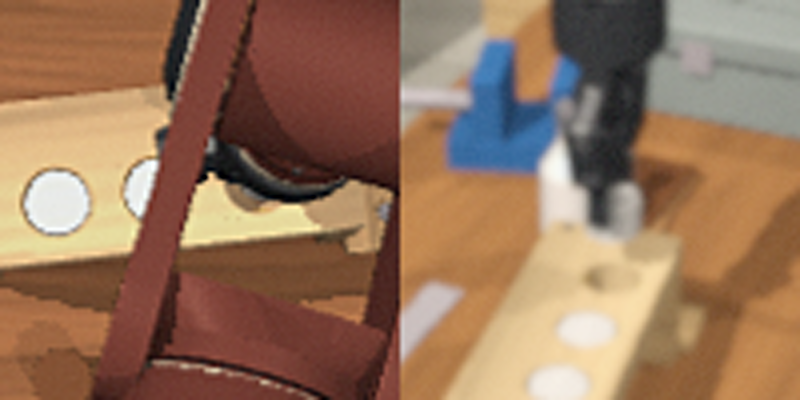

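The bush is held at right-panel (622,205), its pocket is empty at (612,277), and both plugs are still seated. Carrying it to the tub.

>>> apply_moves --moves '[[[0,0,0],[-0.6,3.5,-2],1],[[0,0,0],[-1.4,8,-2.5],1],[[0,0,0],[-2.2,12.5,-2.5],1],[[0,0,0],[-3,17,-2.5],1],[[0,0,0],[-3.8,21.5,-2.5],1],[[0,0,0],[-4.6,26,-2.5],1],[[0,0,0],[-5.4,30.5,-2.5],1],[[0,0,0],[-6.2,35,-2.5],1],[[0,0,0],[-7,39,-2.5],1],[[0,0,0],[-7.5,41.5,-2.5],1],[[0,0,0],[-7.5,42.1,-2.5],1],[[0,0,0],[-7.5,42.1,-2.5],1],[[0,0,0],[-7.5,42.1,-2.5],1]]'

```text
time: 24.05
tool_pos: [0.6205, 0.3348, 0.1997]
tool_rot: [-0.0, -0.064, 0.998, -0.0]
contact_force: [1.0, -0.3, -1.0]
gripper_width: 0.437
grasp_force: 61.0
```

```bash
python3 go.py 0.620 0.336 0.042 0.128
```

```text
turn [-0.0009 -0.001  -0.0005] shift cm [ 0.0223  0.1446 15.7719] F [ 1.0344 -0.2901 -0.9651] pos [0.6205 0.3348 0.1997] t 24.05
```

>>> apply_moves --moves '[[[0,0,0],[0,0.1,3],1],[[0,0,0],[0,0.1,6.5],1],[[0,0,0],[0,0.1,10],1],[[0,0,0],[0,0.1,13],1],[[0,0,0],[0,0.1,15],1],[[0,0,0],[0,0.1,15.8],1],[[0,0,0],[0,0.1,15.8],1],[[0,0,0],[0,0.1,15.8],1],[[0,0,0],[0,0.1,15.8],0],[[0,0,0],[0,0.1,15.8],-0.25],[[0,0,0],[0,0.1,15.8],-0.3],[[0,0,0],[0,0.1,15.8],-0.3],[[0,0,0],[0,0.1,15.8],-0.3],[[0,0,0],[0,0.1,13],-0.3],[[0,0,0],[0,0.1,9],-0.3],[[0,0,0],[0,0.1,4],-0.3],[[0,0,0],[0,0.1,0],-0.3],[[0,0,0],[8,0.1,-3],-0.3]]'

```text
time: 25.85
tool_pos: [0.5789, 0.3315, 0.2239]
tool_rot: [0.005, -0.063, 0.998, 0.002]
contact_force: [-0.8, 0.5, 1.2]
gripper_width: 0.65
grasp_force: 0.0
```

>>> apply_moves --moves '[[[0,0,0],[5,5,0],-0.3],[[0,0,0],[9,9,0],-0.3],[[0,0,0],[13,12,0],-0.3],[[0,0,0],[13,12,0],-0.3]]'

```text
time: 26.25
tool_pos: [0.4267, 0.4348, 0.218]
tool_rot: [-0.0, -0.065, 0.998, 0.0]
contact_force: [0.7, 0.1, 0.4]
gripper_width: 0.649
grasp_force: 0.0
```

```bash
python3 look.py 5 bush_center tub_floor pusher_tip plug_a_center; python3 -c "
import cv2,numpy as np
a=cv2.imread('pics/top5.png')[110:280,80:400]
cv2.imwrite('pics/v5.png',cv2.resize(a,None,fx=2.5,fy=2.5,interpolation=2))"
```

```text
[0.4267 0.4348 0.218 ] [-0.0003 -0.0653  0.9979  0.0003] [0.6617 0.0716 0.3543] 26.25
top bush_center 0.49 [0.6225 0.3378 0.0159] [122. 178.]
top tub_floor 0.64 [0.6202 0.3333 0.0026] [125. 179.]
top tub_floor 0.56 [ 0.4636  0.2859 -0.0015] [140. 237.]
top pusher_tip 0.68 [ 0.481  -0.2957  0.0408] [360. 234.]
top plug_a_center 0.59 [ 0.5876 -0.0291  0.092 ] [258. 190.]
side bush_center 0.59 [0.6175 0.3344 0.0194] [176. 315.]
side tub_floor 0.71 [0.6194 0.3383 0.0007] [175. 322.]
```

View pics/v5.png

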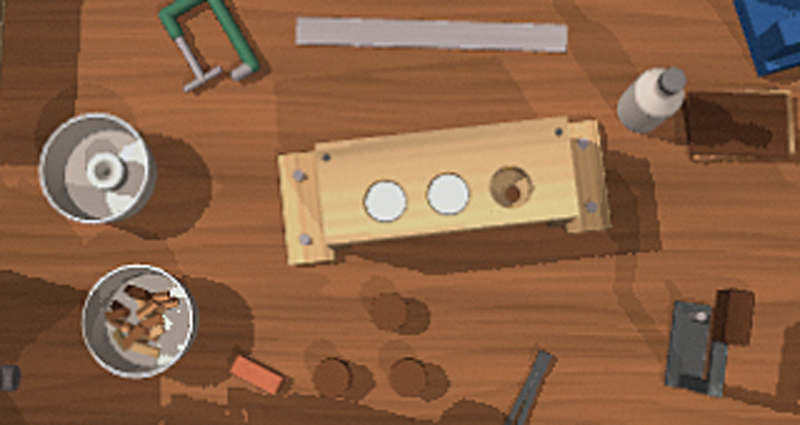

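The bush lies in the empty tub at (105,170), the tool stands upright at (700,340), both plugs are seated at (385,202) and (448,193), and nothing else has moved. Handing in.

```bash
python3 -c "
from plant import manip; print(manip.job_done())"
```

```text
the job is handed in; nothing more can be done
None
```

The job is handed in, though no verdict came back: in the last picture the bush lies in the empty tub, the push-out tool stands upright clear of the jig, both blank plugs look seated, and no bystander had visibly moved; about 26 s of the 72 s were used.

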